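Unlock and lift out the sample cassette

TASK

The white sample cassette is locked in its docking station. Press the station's yellow spring pedal down to its stop so that the red lock bolt slides off the cassette, let the pedal come up again, then pinch the cassette's two opposed green side catches together, and lift the cassette straight up and level until it hangs about 12 cm above its seat. Finish while still holding it there, still and level, with both catches pinched in, and leave the other things on the worktop alone.

Things in the scene. Friction and masses are not known exactly. Their poses are not given: they have to be found in the camera images.
- dock: Fixed docking station, aluminium base 12 mm thick, x = -175 to 91, 116 mm wide, grey fittings. Origin on the worktop under the middle of the seated cassette; x runs from the pedal end (-x, nearer the robot) to the rear, y left, z up. Beside the cassette, keeper lips (34 mm long in x, from y = +-37 to +-52 mm, z = 31.5 to 39.5 mm) hold down the catches' teeth; nothing there is higher than 40 mm.
- pedal_pad (a point): Point to press, on top of the yellow pedal plate (50 mm wide), on its middle line, 50 mm from the hinge; moves with it. The plate ends 71 mm from the hinge, about 47 mm of it ahead of the hood. Hinge axis along the dock's y at x = -100, z = 20 mm of the dock. This point is near x = -145, z = 41 mm of the dock at rest, x = -150, z = 23 mm fully down.
- dock_hood (a point): Middle of the top of the grey hood over the bolt and the pedal's hinge: the hood spans x = -124 to -83 mm of the dock, is 92 mm wide in y, top at z = 63 mm.
- pedal (a joint): Pedal angle, rad: 0 = up (rest, sloping 0.38 rad up towards the robot), 0.38 = fully down on its stop, plate level. A spring brings it back up; about 10 N at the pad hold it fully down.
- bolt (a joint): Red lock bolt, a slide whose four hooks lie over four lugs low on the cassette's sides; travel in m: 0 = hooked 6.5 mm over the lugs, lifting blocked; 0.010 or more = clear; end of travel 0.013. The pedal pushes it towards the robot by a hidden crank (fully down gives about 0.012); it stays there by friction when the pedal rises.
- cassette: White sample cassette, loose, about 0.27 kg. Origin under its centre; axes as the dock's when seated, 12 mm above the worktop. Foot plate 150 (x) x 43 (y) x 8 mm (56 over its lugs); two fixed white capped cups (41 mm across, tops at z = 35 mm, at x = +-42.5 mm); in the middle an upright grip block 31 (x) x 44 (y) mm, top at z = 91 mm, with a green catch in each of its two y faces.
- catch_left_pad (a point): Middle of the outer face of the green catch on the cassette's +y side, at y = +28.5, z = 69 mm of the cassette when out. The catch is 14.5 mm wide in x; its pressing face runs from z = 30 to 83 mm. The two are 57 mm apart over their outer faces at rest, 44 mm when flush with the grip block.
- catch_right_pad (a point): The same on the -y side (y = -28.5 mm).
- catch_left (a joint): Travel of the left catch in m: 0 = out (its tooth, 4 mm under the keeper lip, locks the cassette down), 0.0065 = pressed flush with the grip block, 0.0075 = limit. It springs out again when let go; 3 N to start, about 6 N flush.
- catch_right (a joint): The same for the right catch.
- jar_blue: Bystander: white jar with blue screw cap, 62 mm across, 92 high; origin under its centre.
- vial_brown: Bystander: amber vial with black cap, 30 mm across, 64 high; origin under its centre.
- vial_clear: Bystander: clear vial with white cap, 27 mm across, 58 high; origin under its centre.
- timer: Bystander: white bench timer, 60 x 70 x 20 mm; origin under its centre.

How it is judged:
By the outcome, as a careful person would: the job done as asked, in the order asked, and still so for the second after the job is handed in, while the arm keeps its last pose, push and grip.
It also fails if it takes over 38 s, if anything falls off the work surface, if the arm or the gripper's body presses on something with over 40 N, if the wrist force passes 120 N, or if a joint passes its speed limit or range.

ROBOT

A 7-joint arm with a two-finger parallel gripper is mounted at the origin on a cart in front of the work surface, level with it; the furniture and walls round the work are solid. World frame = base frame: x ahead of the robot, y to its left, z up, the work surface at z = 0. Lengths are in mm, angles in rad, forces in N, time in s.
With the tool pointing down it reaches from about 425 to 1025 mm from the base axis. Payload 9.4 kg.
Tool frame: the origin (TCP) lies at the very end of the fingers, on their centre line; the grasp point (between the pads) lies 19 mm behind it (r.grip_depth is the distance from the TCP to the grasp point, in mm); z points along the fingers, y is the direction in which the jaws open and shut (so a half turn about z gives the same grasp; the last joint's range is limited). The gripper opens to 85 mm and grips with 20 to 120 N. Pads are 22 mm wide; open, the fingers measure 114 mm over their backs; the gripper's body (76 mm by 85 mm) begins 54 mm behind the grasp point. The pads swing forward as they close: fully open they stand 13 mm farther back than shut.
Start: joints at [-1.262, 0.599, -0.003, 1.599, 0.002, 0.943, -0.08], TCP at [272.822, 671.709, 231.275] pointing down, gripper open.
Joint ranges: [-2.57, 2.57], [-0.35, 1.97], [-1.29, 1.29], [0.11, 2.56], [-1.05, 4.19], [0.11, 1.86], [-2.63, 2.63]. Speed limits (rad/s): [2.22, 2.22, 3.01, 3.01, 3.14, 3.14, 3.14].

INTERFACE

Orientations are given as a rotation vector (axis times angle).
In Python, from workcell import r gives the robot as it stands.
- The arm moves only by the tool send_rows, never from a script. Its argument "rows" is one flat list of numbers, 4 for each row, row after row: the shift along the tool's x, y, z in cm, then the turn about the tool's z in degrees. In form: [tx, ty, tz, spin, tx, ty, tz, spin, ...]. A call has 1 to 12 rows; each row shifts and turns the commanded pose from where the row before left it, along the tool's axes as they then stand; what a row does not reach is not made up. A row lasts 1/12 s, in which the tool goes at most 41.7 mm and 7.16 degrees, less where a joint would pass 70% of its speed; a pose out of reach is approached as far as the arm can. A call is refused whole if a number of a shift passes 4.17 or a number of a turn 7.16, either way. A call with a gripper value outside its range is refused whole. "fingers" is the opening, from 0 (shut) to 1 (fully open), set as the call begins (left out, the last holds). The fingers move at their own pace and stop on an object; "newtons" is the grip in N (left out, the last holds). Time passes only in rows, so rows that do not move let the fingers close. It gives the time, the measured TCP pose, the force and the opening at its end, in the units of the state.
- r.get_obs(): the state, without advancing time (a new reading comes with each control period).
- r.get_image(name): name is "side" or "top"; returns a dict with "pixels" (384x512x3 uint8, red, green, blue), "vertical_fov" (degrees; the focal length in pixels is half the picture's height over the tangent of half this angle, whatever the lens; pixels are square), "cx", "cy" (the principal point, pixels), "R" (3x3) and "t" (3): a world point X has camera coordinates R X + t. Camera axes: x right, y down, z forward; pixel columns grow to the right and rows downward; lengths in mm; the calibration is good to about 2 mm. A picture is of the moment at which its call begins. There is no depth.
- r.sign_off(): hands the job in, once; it reports no verdict.
Trained networks look in a picture, given as the dict that the camera call returned (one of the last four; its "shot" number tells which), for a name from the list of things; names that differ only in an ending like _2 or _b are one class to them, and where a whole thing is asked for, a point or a joint stands for the part that bears it (a point fixed in the world has none). Each returns a list of dicts, best first, with "p" (0 to 1); they miss things now and then, are a little off and sometimes report something else, mostly with a low value. They report only what shows in the picture. A call takes as long as a camera call.
- r.silhouettes(picture, label): "region" (384x512 bool, what is visible of it) and "at" ([column, row] in pixels, amid what is visible of it).
The state is a dict: "clock": time; "joints": joint angles; "qvel": joint speeds; "tau": joint torques, N m; "position": TCP position; "tool_rot": TCP orientation; "force": force on the tool from outside, world axes, zero at the start; "ft_torque": the same for the moment, N m; "grip_width": opening from 0.0 (shut) to 1.0 (fully open).
Only numpy, scipy, OpenCV 4.12 (cv2) and the standard library are available. Lean on these libraries where they do the work, as an engineer would, in place of code of your own. Each camera call takes 0.05 s, during which the arm holds its last target. There are 200 camera calls.

## Working session

There is one attempt and no reset: what is moved stays moved. The work goes in short steps, Python scripts to look and compute and a tool call to move; the robot and the scene stay as the last step left them, time stands still between calls to the robot, and variables do not carry over. Pictures are saved under pics/ and viewed, about 8 in all and at most 12, crops included, and the job is handed in when it is done.

Besides the shell and the picture viewer there is one more tool, called by a JSON object that holds its "method" and its "body". send_rows: Moves the arm, as the interface text tells. Its arguments: {"type":"object","properties":{"rows":{"type":"array"},"fingers":{"type":"number"},"newtons":{"type":"number"}},"required":["rows"]}

```bash
mkdir -p pics; ls; python3 - <<'E'
from workcell import r
import cv2,numpy as np
o=r.get_obs();print({k:np.round(v,3) for k,v in o.items()})
for n in("top","side"):
    p=r.get_image(n);cv2.imwrite(f"pics/{n}0.png",p["pixels"][:,:,::-1])
    print(n,p["vertical_fov"],p["cx"],p["cy"],np.round(p["R"],3).tolist(),np.round(p["t"],1))
    for l in("dock","cassette","pedal_pad","catch_left_pad","catch_right_pad","dock_hood","bolt"):
        try:
            s=r.silhouettes(p,l);print(l,[(round(q["p"],2),np.round(q["at"],1).tolist(),int(q["region"].sum())) for q in s[:3]])
        except Exception as e: print(l,e)
E
```

```text
pics
{'clock': np.float64(0.0), 'joints': array([-1.262,  0.6  , -0.003,  1.6  ,  0.002,  0.943, -0.08 ]), 'qvel': array([-0.002, -0.   , -0.   ,  0.   ,  0.   , -0.002,  0.001]), 'tau': array([ 1.0000e-03, -7.7646e+01,  1.5650e+00, -2.5801e+01,  1.2000e-02,
        9.0000e-03,  0.0000e+00]), 'position': array([272.618, 671.283, 230.427]), 'tool_rot': array([-6.020e-01, -3.083e+00,  2.000e-03]), 'force': array([-0.21 ,  0.303,  0.438]), 'ft_torque': array([ 0.034, -0.006, -0.013]), 'grip_width': np.float64(1.003)}
top 56.09105814750486 255.16301093788894 191.56922852743497 [[-0.025, -0.999, 0.024], [-0.995, 0.022, -0.093], [0.092, -0.026, -0.995]] [329.2 585.2 901.5]
dock [(0.93, [269.1, 219.6], 3387)]
cassette [(0.9, [283.8, 192.0], 1120)]
pedal_pad [(0.7, [262.1, 242.5], 358)]
catch_left_pad [(0.36, [275.8, 183.1], 30)]
catch_right_pad [(0.53, [275.6, 198.4], 226), (0.17, [177.3, 222.5], 595)]
dock_hood [(0.96, [269.3, 217.8], 3386), (0.19, [291.9, 131.0], 175), (0.18, [285.3, 191.5], 1043)]
bolt [(0.74, [272.9, 196.9], 181)]
side 52.58621245419156 252.6161664030318 192.47504520479552 [[-0.983, -0.184, -0.003], [-0.109, 0.592, -0.799], [0.148, -0.785, -0.602]] [ 643.9  -90.7 1071. ]
dock []
cassette [(0.57, [258.2, 172.4], 1237)]
pedal_pad [(0.86, [306.2, 199.1], 285), (0.71, [289.1, 195.7], 2788), (0.59, [262.3, 188.1], 102)]
catch_left_pad [(0.54, [250.3, 172.1], 115)]
catch_right_pad [(0.69, [248.7, 171.6], 114)]
dock_hood [(0.64, [287.4, 194.6], 2918)]
bolt [(0.66, [257.4, 171.0], 1200), (0.47, [262.2, 190.4], 133)]
```

```bash
python3 - <<'E'
import cv2,numpy as np
a=cv2.imread("pics/top0.png")[90:290,150:410];b=cv2.imread("pics/side0.png")[90:290,150:410]
cv2.imwrite("pics/c0.png",np.vstack([cv2.resize(a,(390,300))]) if 0 else np.hstack([cv2.resize(x,None,fx=1.53,fy=1.53) for x in(a,b)]))
cv2.imwrite("pics/top0x.png",cv2.resize(cv2.imread("pics/top0.png")[120:270,180:380],None,fx=4,fy=4,interpolation=cv2.INTER_CUBIC))
cv2.imwrite("pics/side0x.png",cv2.resize(cv2.imread("pics/side0.png")[110:260,180:380],None,fx=4,fy=4,interpolation=cv2.INTER_CUBIC))
E
```

```text
(no output)
```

View pics/top0.png

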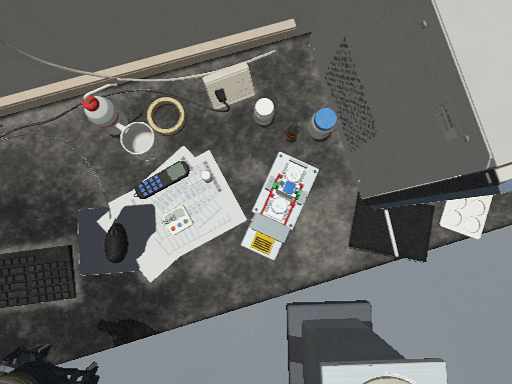

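View pics/top0x.png

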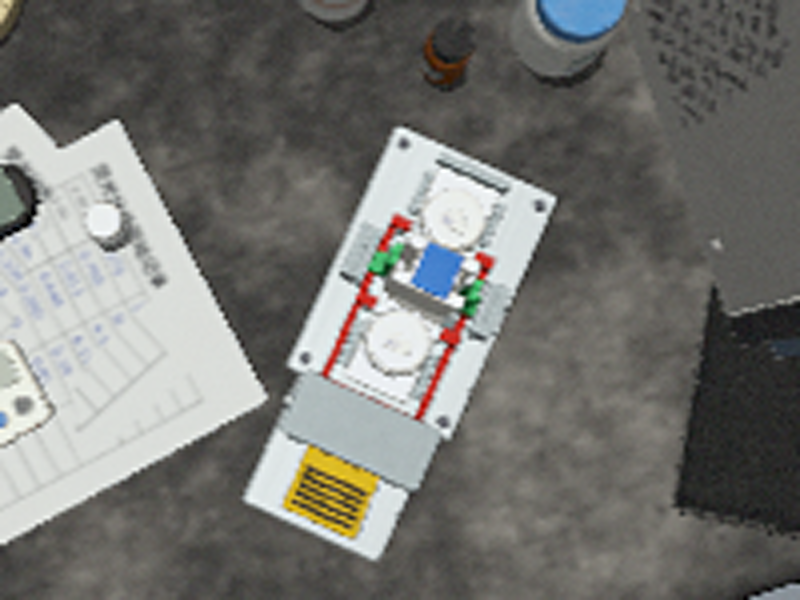

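View pics/side0x.png

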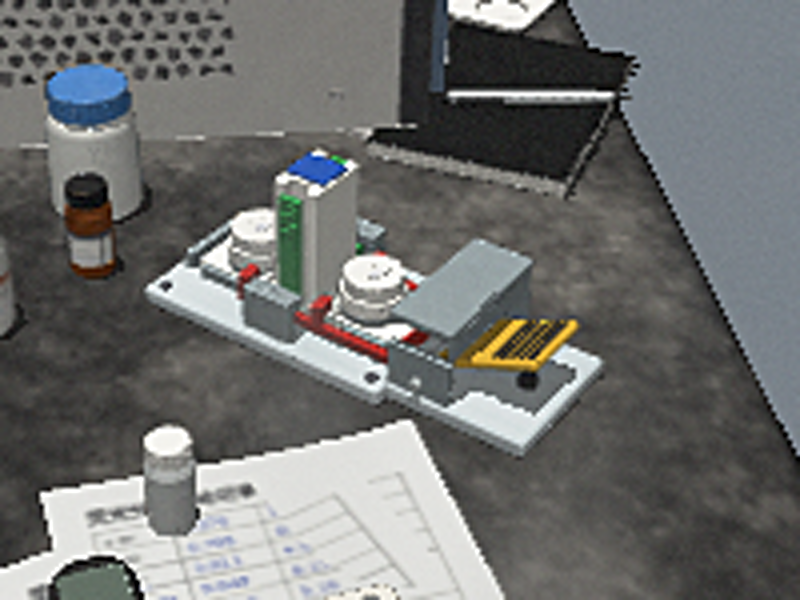

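The top view shows the dock's rear at upper right and the pedal at lower left. In the crop, the base corners are at (397,127), (557,198), (245,500) and (380,560), and the blue-topped grip block is near (438,270). The side view shows the +y side, with the hood top, the block top and the bolt hooks (red) in their locked place. Next I fit the dock pose.

```bash
cat > h.py <<'E'
import numpy as np,cv2
from workcell import r
from scipy.optimize import least_squares
from scipy.spatial.transform import Rotation as Ro
def proj(p,X):
    X=np.atleast_2d(X);c=X@np.array(p["R"]).T+np.array(p["t"]);f=192/np.tan(np.radians(p["vertical_fov"]/2))
    return np.c_[p["cx"]+f*c[:,0]/c[:,2],p["cy"]+f*c[:,1]/c[:,2]]
def d2w(P,X):
    X=np.atleast_2d(X).astype(float);c,s=np.cos(P[2]),np.sin(P[2])
    return np.c_[P[0]+c*X[:,0]-s*X[:,1],P[1]+s*X[:,0]+c*X[:,1],X[:,2]]
E
python3 - <<'E'
from h import *
T=r.get_image("top");S=r.get_image("side")
t=[((91,58,12),(397,127)),((91,-58,12),(557,198)),((-124,46,63),(280,425)),((-124,-46,63),(410,488)),((-83,-46,63),(445,432)),((-83,46,63),(303,373)),((0,0,103),(438,270)),((42.5,0,47),(455,216)),((-42.5,0,47),(400,340)),((-175,0,12),(312,530))]
s=[((91,58,12),(148,290)),((-175,0,12),(562,403)),((-124,46,63),(430,325)),((-124,-46,63),(532,258)),((-83,46,63),(398,297)),((-83,-46,63),(477,240)),((15.5,-22,103),(318,150)),((-15.5,-22,103),(357,163)),((-15.5,22,103),(313,195)),((15.5,22,103),(277,180))]
def res(P,w=0):
    o=[]
    for p,L,off in((T,t,(180,120)),(S,s,(180,110))):
        X=np.array([a for a,b in L],float);U=np.array([b for a,b in L])/4.+off
        o.append(proj(p,d2w(P,X))-U)
    return np.concatenate(o)
f=least_squares(lambda P:res(P).ravel(),[600,100,-.4],loss="soft_l1",x_scale=[10,10,.05])
print(np.round(f.x,4));print(np.round(res(f.x),1).tolist())
ft=least_squares(lambda P:res(P)[:10].ravel(),f.x,x_scale=[10,10,.05]).x;fs=least_squares(lambda P:res(P)[10:].ravel(),f.x,x_scale=[10,10,.05]).x
print("top/side only",ft,fs)
np.save("P.npy",f.x);P=f.x
print("pad",d2w(P,[(-145,0,41),(-150,0,23)]))
o=r.get_obs();R=Ro.from_rotvec(o["tool_rot"]).as_matrix();print(R.round(3).tolist(),o["position"])
E
```

```text
[ 5.939438e+02  2.373818e+02 -4.596000e-01]
[[0.0, -1.4], [0.1, -0.6], [-1.0, 0.6], [0.8, 0.9], [-1.0, -0.5], [0.3, -1.7], [-0.4, -0.3], [-0.3, 0.3], [-0.6, -0.1], [-1.3, 0.1], [-0.8, -1.6], [1.0, -1.2], [5.4, 2.1], [1.0, -0.3], [-2.2, 2.5], [-0.3, -1.6], [0.2, -2.1], [1.0, -1.4], [1.1, -1.5], [-0.7, -2.0]]
top/side only [ 5.93366601e+02  2.36697142e+02 -4.55861827e-01] [ 5.94716805e+02  2.39213143e+02 -4.71752181e-01]
pad [[463.98929285 301.6998738   41.        ]
 [459.50810215 303.91773987  23.        ]]
[[-0.927, 0.376, 0.0], [0.376, 0.927, -0.0], [-0.0, -0.0, -1.0]] [272.79619638 671.70509009 231.2796403 ]
```

{"method": "send_rows", "body": {"rows": [0, 0, 0, 4.2, -2.75, -2.05, 0, 0, -2.75, -2.05, 0, 0, -2.75, -2.05, 0, 0, -2.75, -2.05, 0, 0, -2.75, -2.05, 0, 0, -2.75, -2.05, 0, 0, -2.75, -2.05, 0, 0, -2.75, -2.05, 0, 0, -2.75, -2.05, 0, 0, -2.75, -2.05, 0, 0, -2.75, -2.05, 0, 0], "fingers": 0, "newtons": 25}}

```text
clock: 1.9
position: [444.7, 334.0, 231.6]
tool_rot: [0.715, 3.059, 0.001]
force: [0.4, 1.0, 0.1]
grip_width: 0.005
```

{"method": "send_rows", "body": {"rows": [-2.75, -2.05, 1, 0, 0, 0, 3, 0, 0, 0, 3, 0, 0, 0, 3, 0, 0, 0, 2.5, 0, 0, 0, 0, 0, 0, 0, 0, 0]}}

```text
clock: 2.48
position: [459.2, 304.6, 105.7]
tool_rot: [-0.715, -3.058, 0.003]
force: [-0.5, -0.2, 1.2]
grip_width: 0.001
```

```bash
python3 - <<'E'
from h import *
P=np.load("P.npy");o=r.get_obs();R=Ro.from_rotvec(o["tool_rot"]).as_matrix();print(R.round(4).tolist())
c,s=np.cos(P[2]),np.sin(P[2]);d=o["position"][:2]-P[:2]
print("tcp in dock",c*d[0]+s*d[1],-s*d[0]+c*d[1],o["position"],o["clock"],o["force"])
a=[]
for n,w in(("top",(262,242)),("side",(300,195))):
    p=r.get_image(n);im=p["pixels"][:,:,::-1].copy()
    print(n,proj(p,o["position"]),proj(p,d2w(P,(-145,0,41))))
    a.append(cv2.resize(im[w[1]-45:w[1]+45,w[0]-45:w[0]+45],(400,400),interpolation=cv2.INTER_CUBIC))
cv2.imwrite("pics/c1.png",np.hstack(a))
E
```

```text
[[-0.8964, 0.4431, -0.0019], [0.4431, 0.8964, -0.0016], [0.001, -0.0023, -1.0]]
tcp in dock -150.53541012560427 0.4812680819045383 [459.2417248  304.58656427 105.73745329] 2.4833 [-0.46271352 -0.21026495  1.15591001]
top [[262.10890228 245.82352648]] [[262.09792087 242.3757673 ]]
side [[315.87419249 171.73783388]] [[311.10247604 194.61577733]]
```

View pics/c1.png

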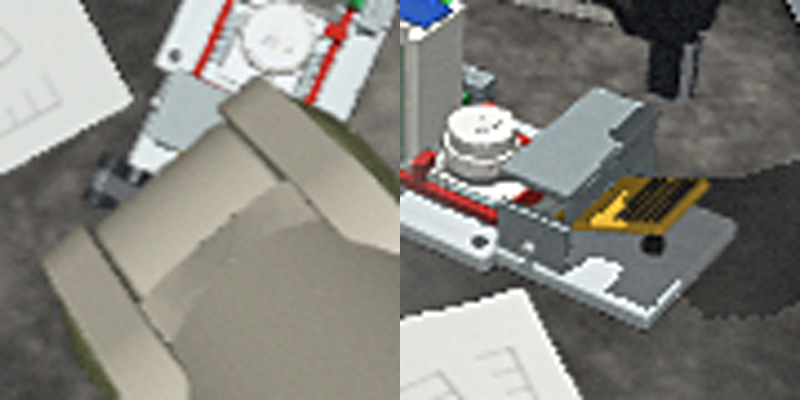

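The shut fingertip shows at about (318,172) in the side view, which matches its projection, and it is above the yellow plate. I'll go down now.

{"method": "send_rows", "body": {"rows": [0, 0, 3, 0, 0, 0, 2.2, 0, 0, 0, 0.8, 0, 0, 0, 0.8, 0, 0, 0, 0.5, 0, 0, 0, 0.4, 0, 0, 0, 0, 0]}}

```text
clock: 3.17
position: [459.5, 305.8, 30.2]
tool_rot: [0.714, 3.059, 0.002]
force: [-3.2, 2.0, 5.6]
grip_width: -0.0
```

{"method": "send_rows", "body": {"rows": [0, 0, 0.4, 0, 0, 0, 0.2, 0, 0, 0, 0, 0, 0, 0, 0, 0]}}

```text
clock: 3.5
position: [459.4, 306.0, 24.8]
tool_rot: [0.713, 3.059, 0.002]
force: [-3.8, 1.8, 5.6]
grip_width: 0.002
```

{"method": "send_rows", "body": {"rows": [0, 0, 0.2, 0, 0, 0, 0, 0, 0, 0, 0, 0]}}

```text
clock: 3.75
position: [459.3, 306.1, 23.1]
tool_rot: [0.713, 3.06, 0.003]
force: [-5.9, 1.7, 7.9]
grip_width: 0.001
```

{"method": "send_rows", "body": {"rows": [0, 0, 0.2, 0, 0, 0, 0, 0, 0, 0, 0, 0]}}

```text
clock: 4.0
position: [459.3, 306.2, 22.5]
tool_rot: [0.713, 3.059, 0.004]
force: [-9.4, -0.9, 28.3]
grip_width: 0.003
```

{"method": "send_rows", "body": {"rows": [0, 0, 0.2, 0, 0, 0, 0, 0, 0, 0, 0, 0]}}

```text
clock: 4.25
position: [459.4, 306.3, 21.9]
tool_rot: [0.713, 3.058, 0.005]
force: [-11.6, -2.4, 48.2]
grip_width: 0.001
```

It is on its stop: z is 22 and the force rises steeply. I'll release and check the bolt.

{"method": "send_rows", "body": {"rows": [0, 0, -1, 0, 0, 0, -2, 0, 0, 0, -4, 0, 0, 0, -4, 0, 0, 0, -4, 0, -3, 0, -2, 0, -4, 0, 0, 0, -4, 0, 0, 0, -3, 0, 0, 0, 0, 0, 0, 0, 0, 0, 0, 0], "fingers": 1}}

```text
clock: 5.17
position: [586.8, 241.3, 188.5]
tool_rot: [0.72, 3.056, 0.001]
force: [-1.4, -0.5, -0.0]
grip_width: 1.001
```

```bash
python3 - <<'E'
from h import *
P=np.load("P.npy");o=r.get_obs()
c,s=np.cos(P[2]),np.sin(P[2]);d=o["position"][:2]-P[:2]
print("tcp in dock",c*d[0]+s*d[1],-s*d[0]+c*d[1],o["position"],o["clock"],o["force"],Ro.from_rotvec(o["tool_rot"]).as_matrix()[:,1])
S0=cv2.imread("pics/side0.png");p=r.get_image("side");im=p["pixels"][:,:,::-1]
q=lambda i:cv2.resize(i[100:225,215:340],(400,400),interpolation=cv2.INTER_CUBIC)
cv2.imwrite("pics/c2.png",np.hstack([q(S0),q(im)]))
E
```

```text
tcp in dock -8.11903785922021 0.3610457088720307 [586.8273819  241.30672825 188.50141913] 5.1667 [-1.37587331 -0.4685947  -0.04331474] [0.44628    0.89489262 0.0011659 ]
```

View pics/c2.png

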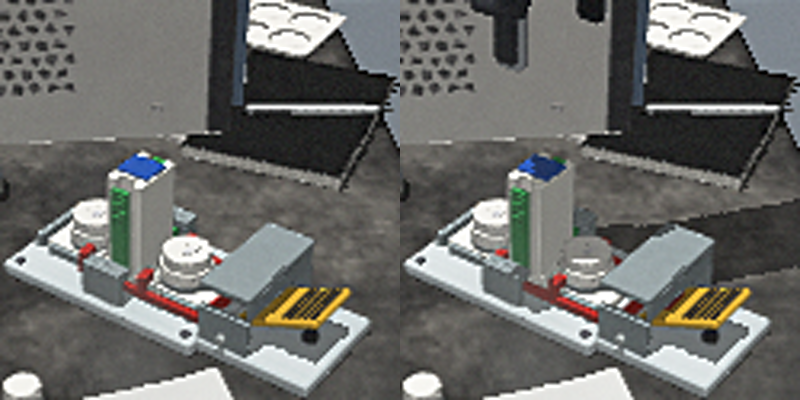

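The bolt slid about 13 mm towards the robot: in the crop the rear hook went from (88,255) to about (102,258). The pedal is back up. Next I centre over the block and go down.

{"method": "send_rows", "body": {"rows": [-0.8, -0.05, 1.5, 0, 0, 0, 3, 0, 0, 0, 2.5, 0, 0, 0, 2, 0, 0, 0, 2, 0, 0, 0, 1.8, 0, 0, 0, 0, 0, 0, 0, 0, 0]}}

```text
clock: 5.88
position: [590.8, 239.4, 58.5]
tool_rot: [-0.712, -3.058, 0.002]
force: [0.9, -0.3, -0.2]
grip_width: 1.001
```

```bash
python3 - <<'E'
from h import *
P=np.load("P.npy");o=r.get_obs()
c,s=np.cos(P[2]),np.sin(P[2]);d=o["position"][:2]-P[:2]
print("tcp in dock",c*d[0]+s*d[1],-s*d[0]+c*d[1],o["position"],o["clock"],o["force"],o["tool_rot"])
p=r.get_image("side");im=p["pixels"][:,:,::-1]
cv2.imwrite("pics/c3.png",cv2.resize(im[95:215,205:325],(600,600),interpolation=cv2.INTER_CUBIC))
E
```

```text
tcp in dock -3.711849593633495 0.4033409350801578 [590.79603314 239.38972418  58.45120655] 5.8833 [ 0.87070131 -0.28681998 -0.20385092] [-7.12143946e-01 -3.05773545e+00  2.02332720e-03]
```

View pics/c3.png

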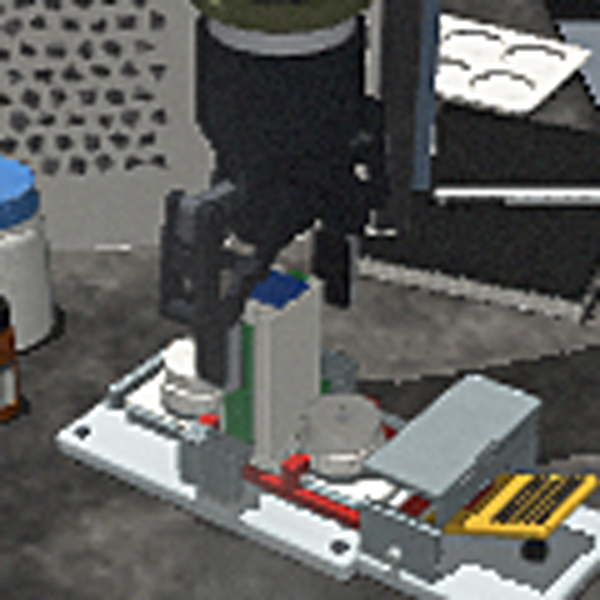

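The open fingers stand either side of the block, at (215,340) and (340,270), with clear gaps. I'll trim x and close.

{"method": "send_rows", "body": {"rows": [-0.35, -0.03, 0, 0, 0, 0, 0, 0, 0, 0, 0, 0, 0, 0, 0, 0]}}

```text
clock: 6.27
position: [595.5, 237.2, 60.1]
tool_rot: [0.715, 3.058, 0.001]
force: [0.3, -0.3, 0.3]
grip_width: 0.999
```

{"method": "send_rows", "body": {"rows": [0, 0, 0, 0, 0, 0, 0, 0, 0, 0, 0, 0, 0, 0, 0, 0, 0, 0, 0, 0, 0, 0, 0, 0, 0, 0, 0, 0, 0, 0, 0, 0, 0, 0, 0, 0, 0, 0, 0, 0], "fingers": 0, "newtons": 45}}

```text
clock: 7.1
position: [595.9, 237.9, 60.1]
tool_rot: [0.714, 3.058, 0.003]
force: [0.9, 1.5, 5.9]
grip_width: 0.509
```

```bash
python3 - <<'E'
from h import *
P=np.load("P.npy");o=r.get_obs()
c,s=np.cos(P[2]),np.sin(P[2]);d=o["position"][:2]-P[:2]
print("tcp in dock",c*d[0]+s*d[1],-s*d[0]+c*d[1],o["position"],o["clock"],o["force"],o["ft_torque"],o["grip_width"]*85)
p=r.get_image("side");im=p["pixels"][:,:,::-1]
cv2.imwrite("pics/c4.png",cv2.resize(im[95:215,205:325],(600,600),interpolation=cv2.INTER_CUBIC))
E
```

```text
tcp in dock 1.4916771635405077 1.3257619078333238 [595.86879352 237.90828794  60.05665354] 7.1 [0.92483539 1.51837313 5.92440094] [ 0.25252306 -0.02560309  0.02048288] 43.256553075259795
```

View pics/c4.png

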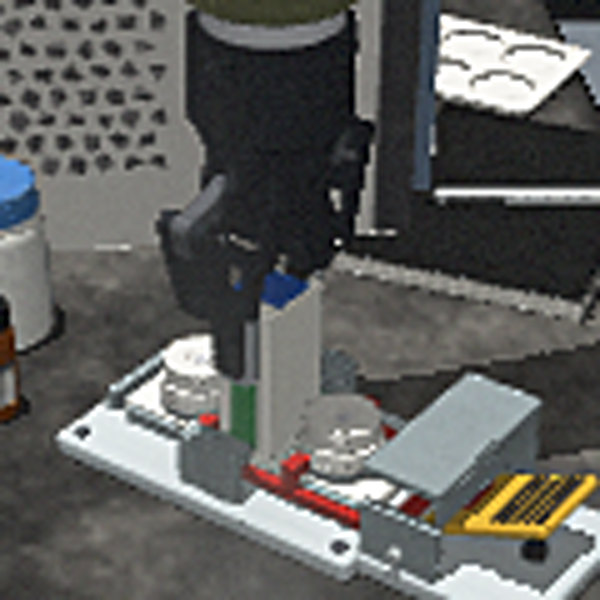

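The opening is 43–44 mm, so both catches are flush. I'll start the lift with a small step and watch the force.

{"method": "send_rows", "body": {"rows": [0, 0, -0.3, 0, 0, 0, -0.3, 0, 0, 0, -0.4, 0, 0, 0, 0, 0]}}

```text
clock: 7.48
position: [595.1, 237.5, 69.9]
tool_rot: [0.714, 3.059, 0.001]
force: [-1.0, 2.1, -2.8]
grip_width: 0.508
```

{"method": "send_rows", "body": {"rows": [0, 0, -0.6, 0, 0, 0, -1, 0, 0, 0, -1.2, 0, 0, 0, -1.4, 0, 0, 0, -1.6, 0, 0, 0, -1.6, 0, 0, 0, -1.4, 0, 0, 0, -1.2, 0, 0, 0, -0.6, 0, 0, 0, -0.4, 0, 0, 0, 0, 0, 0, 0, 0, 0]}}

```text
clock: 8.48
position: [594.8, 236.9, 179.0]
tool_rot: [-0.715, -3.059, 0.001]
force: [0.1, 0.9, -2.6]
grip_width: 0.508
```

```bash
python3 - <<'E'
from h import *
P=np.load("P.npy");o=r.get_obs()
print(o["position"],o["clock"],o["force"],o["ft_torque"],o["grip_width"]*85,Ro.from_rotvec(o["tool_rot"]).as_matrix()[:,2],np.abs(o["qvel"]).max())
p=r.get_image("side");im=p["pixels"][:,:,::-1]
for z in(132,): print(proj(p,d2w(P,[(75,0,z),(-75,0,z)])))
cv2.imwrite("pics/c5.png",cv2.resize(im[75:225,195:345],(600,600),interpolation=cv2.INTER_CUBIC))
E
```

```text
[594.79737447 236.85399397 178.97753555] 8.4833 [ 0.12105438  0.85670919 -2.58590946] [-0.0053315   0.00479301 -0.00660566] 43.193550073224465 [-5.60739147e-04 -4.04977708e-04 -9.99999761e-01] 0.01272925002290657
[[234.25907333 131.01736146]
 [287.06539147 150.30972201]]
```

View pics/c5.png

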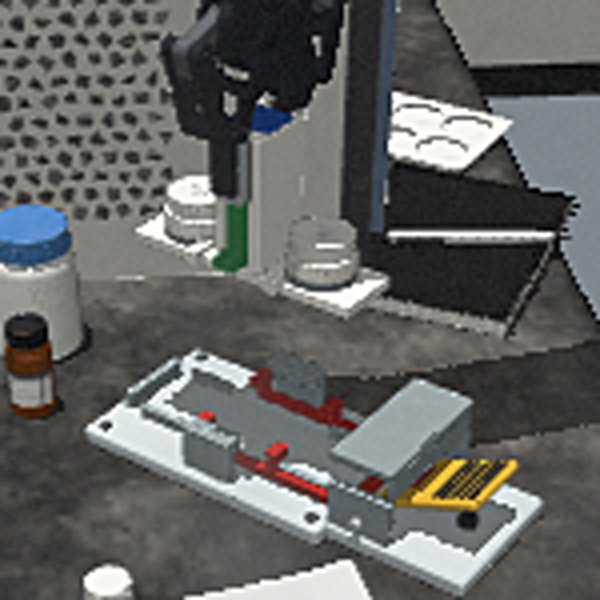

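The cassette hangs clear of the dock. Its foot ends are at about (150,228) and (365,292), near the predicted level projections (157,224) and (368,301). The green catch is flush. I'll let it settle and hand in.

{"method": "send_rows", "body": {"rows": [0, 0, 0, 0, 0, 0, 0, 0, 0, 0, 0, 0, 0, 0, 0, 0, 0, 0, 0, 0, 0, 0, 0, 0]}}

```text
clock: 9.03
position: [595.1, 237.1, 179.2]
tool_rot: [-0.715, -3.059, 0.0]
force: [0.4, -0.6, -3.4]
grip_width: 0.509
```

```bash
python3 -c "
from workcell import r
o=r.get_obs();print(o['position'],o['force'],o['grip_width'],abs(o['qvel']).max());print(r.sign_off())"
```

```text
[595.07470417 237.09296508 179.19665601] [ 0.43401443 -0.55730184 -3.42359096] 0.5088349522990321 0.0026500852617134443
the job is handed in; nothing more can be done
None
```

The cassette is unlocked and hanging about 119 mm above its seat, still gripped with the catches pinched in. I handed the job in at about 9 s.

- **Pedal and bolt:** I pressed the pedal to its stop with the shut fingers and let it come up again. The side picture showed the bolt slid about 13 mm towards the robot and the pedal back up.
- **Pressing force:** the fingertips' push reached about 48 N vertically on the stop. That is above the 40 N limit set for the arm and the gripper's body, but the contact was with the fingertips and the wrist stayed well under 120 N.
- **Pinch and lift:** the fingers stopped at about 43 mm, where flush catches would measure 44 mm, and I lifted straight up.
- **Last checks:** the vertical force was about -3 N, close to the cassette's weight. The tool was vertical to within 0.001 rad and the joints were nearly still. The last picture showed the cassette level to within a few pixels and clear of the dock.
- **Not checked closely:** the right catch was hidden from the side camera, so its pinch is inferred from the opening. The bystanders in view looked undisturbed, and I did not measure them.

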